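# Seat the agitator disc of a folding mini washer

### The arm

A 6-joint arm with a two-finger parallel gripper is mounted at the origin on a cart in front of the work surface, level with it; the furniture and walls round the work are solid. World frame = base frame: x ahead of the robot, y to its left, z up, the work surface at z = 0. Lengths are in mm, angles in rad, forces in N, time in s.
With the tool pointing down it reaches from about 275 to 750 mm from the base axis. Payload 10.2 kg.
Tool frame: the origin (TCP) lies between the finger pads; the fingertips stand 11 mm ahead of it and the grasp point (between the pads) lies 8 mm behind it; z points along the fingers, y is the line along which they close (so a half turn about z gives the same grasp; the last joint's range is limited). The gripper opens to 85 mm and grips with 20 to 120 N. Pads are 22 mm wide; open, the fingers measure 114 mm over their backs; the gripper's body (76 mm by 85 mm) begins 54 mm behind the grasp point. The pads swing forward as they close: fully open they stand 13 mm farther back than shut.
Start: joints at [-1.331, 0.313, 1.498, -0, 1.331, -0.223], TCP at [234.378, -469.785, 207.994] pointing down, gripper open.
Joint ranges: [-2.94, 2.94], [-0.97, 2.17], [0.19, 2.56], [-1.23, 4.37], [0.02, 3.11], [-2.88, 2.88]. Speed limits (rad/s): [2.39, 2.39, 3.01, 3.14, 3.14, 3.14].

### API

Orientations are given as a unit quaternion [w, x, y, z].
In Python, from rig import sense, eyes, finish_job gives the robot as it stands.
- The arm moves only by the shell command python3 -m jog 'ROWS' [FORCE]. ROWS is JSON, a list of rows, each a list of 7 numbers: the shift along the tool's x, y, z in m, then the turn, a rotation vector about the tool's x, y, z in rad, then the finger opening in m, from 0 to 0.0854. In form: [[dx, dy, dz, rx, ry, rz, gripper], ...]. A call has 1 to 5 rows; each row shifts and turns the commanded pose from where the row before left it, along the tool's axes as they then stand; what a row does not reach is not made up. A row lasts 1/10 s, in which the tool goes at most 50 mm and 8.59 degrees, less where a joint would pass 70% of its speed; a pose out of reach is approached as far as the arm can. A call is refused whole if a number of a shift passes 0.05 or a number of a turn 0.15, either way. A call with a gripper value outside its range is refused whole. The fingers move at their own pace and stop on an object; FORCE is the grip in N (left out, the last holds). Time passes only in rows, so rows that do not move let the fingers close. It gives the time, the measured TCP pose, the force, the opening and the grip force at its end, in the units of the state.
- sense(): the state, without advancing time (a new reading comes with each control period).
- eyes.capture(name): name is "scene" or "top" or "wrist"; returns the picture (400x640x3 uint8, red, green, blue); there is no depth.
- eyes.calibration(name): a dict with "fx", "fy", "cx", "cy" (pixels), "cam_to_world" (4x4, takes a point from camera to world coordinates); the wrist camera has in their place "mount" (4x4, takes a point from camera to tool coordinates, whose origin is the TCP and whose axes are the flange's). Camera axes: x right, y down, z forward; pixel columns grow to the right and rows downward; lengths in mm; the calibration is good to about 2 mm. A picture is of the moment at which its call begins: read the wrist's pose just before it. calibration takes no time and is no camera call.
- finish_job(): hands the job in; it is judged then, once.
The state is a dict: "time_s": time; "joints": joint angles; "dq": joint speeds; "tau": joint torques, N m; "eef_pos": TCP position; "ee_rot": TCP orientation; "force": force on the tool from outside, world axes, zero at the start; "wrist_torque": the same for the moment, N m; "grip_width": opening from 0.0 (shut) to 1.0 (fully open); "grip_force": force on a finger pad.
Only numpy, scipy, OpenCV 4.12 (cv2) and the standard library are available. Lean on these libraries where they do the work, as an engineer would, in place of code of your own. Each camera call takes 0.05 s, during which the arm holds its last target. There are 200 camera calls.

### The job

The agitator disc of the folding mini washer was rinsed and put back on its shaft, but it stands too high because the notch in its rim is not over the orange drive lug. Push the disc round with a fingertip, either way, until the notch is over the lug, then press it down until it is fully home and let go. Do not lift the disc or force it, and leave the other things on the worktop where they are.

Things in the scene. Friction and masses are not known exactly. Their poses are not given: they have to be found in the camera images.
- washer: folding mini washer, blue-grey tub folded flat, fixed: white rim 246 mm across, rim top 81 mm above the worktop, inner wall 100 mm from the axis, tub floor 44 mm above the worktop. Origin: centre of the underside, at worktop height on the shaft axis, z up. Dark control panel on its -x side, orange drive lug on +x, white rim handles at +y and -y, 135 mm out.
- pulsator: pale grey agitator disc in the tub, 136 mm across, only turns about and slides along the upright shaft. Origin on the axis at the underside of its 5 mm flange, +x through the notch, z up. Underside 54.5 mm above the worktop at the start, 44.5 mm when seated. Three straight radial vanes stand on it at 60, 180 and 300 degrees counter-clockwise from the notch; a domed hub 46 mm across in the middle.
- disc_turn (a joint): angle of the disc about the shaft, rad, counter-clockwise from above, measured from the washer's +x: 0 (or 2 pi) = notch exactly over the lug. The play of notch on lug is 0.07 rad each way. No stops when the disc is up; it turns with a friction of 0.06 N m and stays where it is left.
- seat_depth (a joint): how far the disc has gone down its shaft, m: 0 = as it stands at the start (flange 0.5 mm above the lug's top), 0.010 = fully home; negative = lifted. A rubber ring on the shaft grips it with 6 N, so it does not drop by itself and stays where it is left.
- lug_top (a point): top of the orange drive lug, 62 mm from the shaft axis on the washer's +x side, 54 mm above the worktop. The lug is fixed on the tub floor, 9 mm wide, runs radially from 57.5 to 86 mm from the axis (so its outer end always shows beside the disc) and stands 10 mm above the floor.
- notch (a point): point in the middle of the notch in the disc's rim, 62 mm from the axis, level with the flange's underside; directly over lug_top when lined up. The notch is a U open to the rim, 18 mm wide, reaching in to 54 mm from the axis; an orange triangle on the disc points at it from inside.
- vane_1 (a point): middle of the top edge of the vane at 60 degrees from the notch, 42 mm from the axis, 22 mm above the flange's underside. The vane is an upright wall 10 to 12 mm thick along a radius, from the hub out to 61 mm; its top is 27 mm above the underside by the hub and slopes to 8 mm at the outer end. Push its flat side.
- vane_2 (a point): middle of the top edge of the vane at 180 degrees from the notch, 42 mm from the axis, 22 mm above the flange's underside. The vane is an upright wall 10 to 12 mm thick along a radius, from the hub out to 61 mm; its top is 27 mm above the underside by the hub and slopes to 8 mm at the outer end. Push its flat side.
- vane_3 (a point): middle of the top edge of the vane at 300 degrees from the notch, 42 mm from the axis, 22 mm above the flange's underside. The vane is an upright wall 10 to 12 mm thick along a radius, from the hub out to 61 mm; its top is 27 mm above the underside by the hub and slopes to 8 mm at the outer end. Push its flat side.
- hub_top (a point): centre of the hub's flat blue-grey cap (22 mm across), on the shaft axis, 30 mm above the flange's underside: the place to press.
- softener: white softener jug with green cap, 68x124x242 mm, loose; bystander. Origin at the centre of its underside.
- dose_cap: blue dosing cup, 59 mm across, 52 mm high, loose; bystander. Origin at the centre of its underside.
- scrub_brush: grey scrubbing brush with a bow handle, 30x85x55 mm, loose; bystander. Origin at the centre of its underside.
- soap_bar: yellow bar of soap, 55x78x20 mm, loose; bystander. Origin at the centre of its underside.
- sewing_tin: dark green sewing tin, 105x153x51 mm, loose; bystander. Origin at the centre of its underside.
- lint_roller: lint roller with blue handle, 72x214x49 mm, lying, loose; bystander. Origin at the centre of its underside.
- spool_plum: spool of plum thread, 29 mm across, 50 mm high, standing, loose; bystander. Origin at the centre of its underside.

How it is judged:
By the outcome, as a careful person would: the job done as asked, in the order asked, and still so for the second after the job is handed in, with the robot touching nothing.
It also fails if it takes over 48 s, if anything falls off the work surface, if the arm or the gripper's body presses on something with over 40 N, if the wrist force passes 120 N, or if a joint passes its speed limit or range.

## Working session

There is one attempt and no reset: what is moved stays moved. The work goes in short steps, Python scripts to look and compute and a shell command to move; the robot and the scene stay as the last step left them, time stands still between calls to the robot, and variables do not carry over. Pictures are saved under pics/ and viewed, at most 12 in all, crops included, and the job is handed in when it is done.

```bash
mkdir -p pics; python3 - <<'E'
from rig import sense,eyes
import cv2
s=sense();print({k:s[k] for k in('time_s','eef_pos','ee_rot','force','grip_width')})
for n in('scene','top'):
    cv2.imwrite(f'pics/{n}0.png',eyes.capture(n)[:,:,::-1])
    print(n,eyes.calibration(n))
print(eyes.calibration('wrist'))
E
```

```text
{'time_s': 0.0, 'eef_pos': array([ 234.3051586 , -469.49553883,  207.42682355]), 'ee_rot': array([-6.50864091e-04,  9.73340799e-01,  2.29362737e-01, -1.67419840e-05]), 'force': array([-0.94806079, -0.01292205,  0.10764102]), 'grip_width': 0.993721722159667}
scene {'fx': 422.7342232571946, 'fy': 422.7342232571946, 'cx': 315.0355437558818, 'cy': 201.89274770879112, 'cam_to_world': array([[-7.80441609e-01, -3.63232596e-01,  5.08893875e-01,
        -1.85469081e+02],
       [-6.25104619e-01,  4.69528303e-01, -6.23528177e-01,
         8.26687766e+02],
       [-1.24543190e-02, -8.04739246e-01, -5.93497798e-01,
         9.03679720e+02],
       [ 0.00000000e+00,  0.00000000e+00,  0.00000000e+00,
         1.00000000e+00]])}
top {'fx': 492.6701584942196, 'fy': 492.6701584942196, 'cx': 322.42971587030934, 'cy': 199.39093075346668, 'cam_to_world': array([[-1.07538454e-04, -9.83184466e-01,  1.82615151e-01,
         2.41929547e+02],
       [-9.99999594e-01, -5.76500315e-05, -8.99262874e-04,
        -1.60048570e+01],
       [ 8.94669058e-04, -1.82615174e-01, -9.83184061e-01,
         1.56719569e+03],
       [ 0.00000000e+00,  0.00000000e+00,  0.00000000e+00,
         1.00000000e+00]])}
{'fx': 358.47649701620804, 'fy': 358.47649701620804, 'cx': 313.19853901107405, 'cy': 199.27383824102307, 'mount': array([[-4.97365026e-04, -9.63467144e-01, -2.67826089e-01,
         6.77953409e+01],
       [ 9.99999209e-01, -1.69693688e-04, -1.24659379e-03,
        -5.84589162e-01],
       [ 1.15560376e-03, -2.67826497e-01,  9.63466466e-01,
        -1.66876894e+02],
       [ 0.00000000e+00,  0.00000000e+00,  0.00000000e+00,
         1.00000000e+00]])}
```

View pics/top0.png

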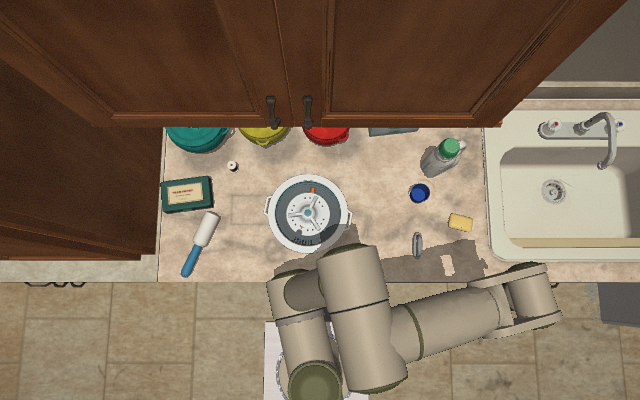

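View pics/scene0.png

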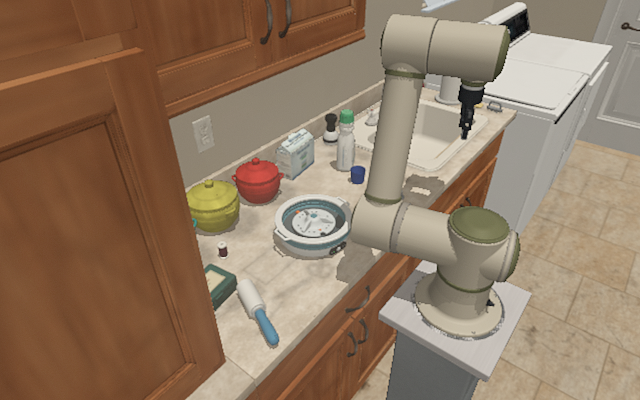

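```bash
cat > h.py <<'E'
import numpy as np
from rig import eyes
def ray(n,u,v,z):
    c=eyes.calibration(n);T=np.array(c['cam_to_world'])
    d=T[:3,:3]@[(u-c['cx'])/c['fx'],(v-c['cy'])/c['fy'],1]
    o=T[:3,3];return o+d*(z-o[2])/d[2]
def pix(n,p):
    c=eyes.calibration(n);T=np.linalg.inv(np.array(c['cam_to_world']))
    q=T[:3,:3]@np.array(p)+T[:3,3];return c['fx']*q[0]/q[2]+c['cx'],c['fy']*q[1]/q[2]+c['cy']
E
python3 -c "
import cv2
a=cv2.imread('pics/top0.png')[165:265,255:360]
cv2.imwrite('pics/t1.png',cv2.resize(a,None,fx=6,fy=5.95,interpolation=2))
from h import *
for z in(54,81):print(ray('top',308,212,z))
"
```

```text
[483.11245977  27.47865843  54.        ]
[478.80902521  26.70278064  81.        ]
```

View pics/t1.png

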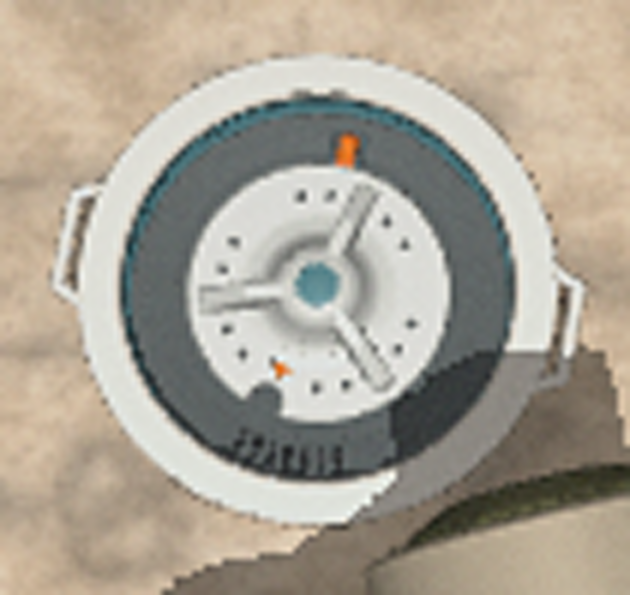

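```bash
python3 -c "
from h import *
p=lambda u,v,z:ray('top',255+u/6-.4,165+v/5.95-.4,z)
h=p(318,284,84.5);print('hub',h)
for n,u,v,z in[('disc c',319.5,294,58),('rim c',317,290,81),('lug',347,151,54),('handL',74,243,75),('handR',567,322,75),('notch',265,397,57),('tri',281,370,59.5),('v tip a',362,200,66),('v b',205,299,66),('v c',383,378,66)]:
  q=p(u,v,z);d=q-h;print(n,q.round(1),np.hypot(*d[:2]).round(1),np.degrees(np.arctan2(d[1],d[0])).round(1))
"
```

```text
hub [477.2302136   27.81523741  84.5       ]
disc c [476.2  27.8  58. ] 1.1 -178.9
rim c [474.7  28.4  81. ] 2.6 166.9
lug [553.   13.9  54. ] 77.0 -10.4
handL [500.2 153.2  75. ] 127.5 79.6
handR [459.  -98.9  75. ] 128.1 -98.2
notch [422.4  55.5  57. ] 61.5 153.2
tri [436.1  47.3  59.5] 45.5 154.6
v tip a [524.5   5.9  66. ] 52.1 -24.9
v b [472.3  86.3  66. ] 58.7 94.8
v c [431.1  -5.1  66. ] 56.6 -144.5
```

```bash
A='[0.0304,-0.0271,0,0,0,0,0]'
python3 -m jog '[[0.03,-0.027,0,0,0,0,0],[0.03,-0.027,0,0,0,0,0],[0.03,-0.027,0,0,0,0,0],[0.03,-0.027,0,0,0,0,0],[0.03,-0.027,0,0,0,0,0]]' 20
python3 -m jog '[[0.03,-0.027,0,0,0,0,0],[0.03,-0.027,0,0,0,0,0],[0.03,-0.027,0,0,0,0,0],[0.03,-0.027,0,0,0,0,0],[0.03,-0.027,0,0,0,0,0]]'
python3 -m jog '[[0.03,-0.027,0,0,0,0,0],[0.03,-0.027,0,0,0,0,0],[0.03,-0.027,0,0,0,0,0],[0.03,-0.027,0,0,0,0,0]]'
python3 -m jog '[[0,0,0,0,0,-0.145,0],[0,0,0,0,0,-0.145,0],[0,0,0,0,0,-0.145,0],[0,0,0,0,0,-0.145,0],[0,0,0,0,0,-0.145,0]]'
python3 -m jog '[[0,0,0,0,0,-0.145,0],[0,0,0,0,0,-0.145,0],[0,0,0,0,0,-0.145,0],[0,0,0,0,0,-0.145,0],[0,0,0,0,0,-0.145,0]]'
python3 -m jog '[[0,0,0,0,0,-0.145,0],[0,0,0,0,0,-0.145,0],[0,0,0,0,0,-0.145,0],[0,0,0,0,0,0,0]]'
```

```text
time_s: 0.6
eef_pos: [308.5, -280.3, 207.8]
ee_rot: [-0.0, 0.973, 0.229, -0.0]
force: [1.4, -0.3, 0.0]
grip_width: 0.146
grip_force: 0.0
time_s: 1.1
eef_pos: [382.5, -92.6, 208.0]
ee_rot: [-0.0, 0.973, 0.229, -0.0]
force: [1.0, -0.9, -1.4]
grip_width: -0.003
grip_force: 0.0
time_s: 1.5
eef_pos: [441.6, 57.7, 207.9]
ee_rot: [0.0, 0.973, 0.229, -0.0]
force: [1.2, -0.7, 0.4]
grip_width: -0.002
grip_force: 0.0
time_s: 2.0
eef_pos: [441.2, 56.0, 207.7]
ee_rot: [-0.0, 0.827, 0.562, -0.0]
force: [-0.2, 0.7, -0.7]
grip_width: 0.001
grip_force: 0.0
time_s: 2.5
eef_pos: [441.3, 56.0, 207.7]
ee_rot: [-0.0, 0.574, 0.819, -0.0]
force: [0.2, -0.5, -0.0]
grip_width: 0.001
grip_force: 0.0
time_s: 2.9
eef_pos: [441.3, 56.0, 207.8]
ee_rot: [-0.0, 0.386, 0.923, -0.0]
force: [-0.2, -0.9, 0.1]
grip_width: 0.0
grip_force: 0.0
```

```bash
python3 - <<'E'
from rig import eyes
import cv2
cv2.imwrite('pics/w1.png',eyes.capture('wrist')[:,:,::-1])
E
```

```text
(no output)
```

View pics/w1.png

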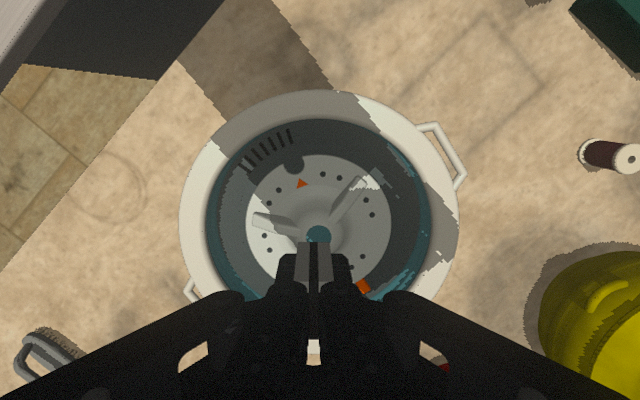

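The wrist view shows the hub cap at (319,235), the notch at (293,165), the lug's outer end at (363,286), and vane tips near (362,182) and (256,219).

```bash
cat >> h.py <<'E'
from rig import sense
from scipy.spatial.transform import Rotation as R
def wray(u,v,z):
    s=sense();c=eyes.calibration('wrist');M=np.array(c['mount'])
    q=s['ee_rot'];Q=R.from_quat([q[1],q[2],q[3],q[0]]).as_matrix()
    d=Q@M[:3,:3]@[(u-c['cx'])/c['fx'],(v-c['cy'])/c['fy'],1]
    o=Q@M[:3,3]+s['eef_pos'];return o+d*(z-o[2])/d[2]
E
python3 -c "
from h import *
h=wray(319,235,84.5);print(h)
for a in[(293,167,57),(302,184,59.5),(363,286,54),(362,182,63),(254,217,63)]:
  q=wray(*a);d=q-h;print(q.round(1),np.hypot(*d[:2]).round(1),np.degrees(np.arctan2(d[1],d[0])).round(1))
"
```

```text
[475.6711039   28.19986161  84.5       ]
[421.1  51.   57. ] 59.2 157.3
[437.3  45.8  59.5] 42.2 155.3
[553.5  12.1  54. ] 79.5 -11.6
[473.8  85.1  63. ] 56.9 91.9
[426.9  -6.5  63. ] 59.9 -144.6
```

```bash
python3 -m jog '[[0,0,0.03,0,0,-0.11,0],[0,0,0.03,0,0,0,0],[0,0,0.03,0,0,0,0],[0,0,0.02,0,0,0,0],[0,0,0.01,0,0,0,0]]'
python3 -m jog '[[0,0,0.006,0,0,0,0],[0,0,0.003,0,0,0,0],[0,0,0,0,0,0,0]]'; python3 - <<'E'
from rig import eyes
import cv2
cv2.imwrite('pics/w2.png',eyes.capture('wrist')[:,:,::-1])
E
```

```text
time_s: 3.45
eef_pos: [440.6, 56.1, 86.4]
ee_rot: [-0.001, 0.337, 0.942, -0.0]
force: [-0.1, 0.3, 0.1]
grip_width: -0.0
grip_force: 0.0
time_s: 3.75
eef_pos: [441.7, 55.9, 79.4]
ee_rot: [0.0, 0.336, 0.942, 0.0]
force: [0.7, 0.4, 0.0]
grip_width: 0.002
grip_force: 0.0
```

View pics/w2.png

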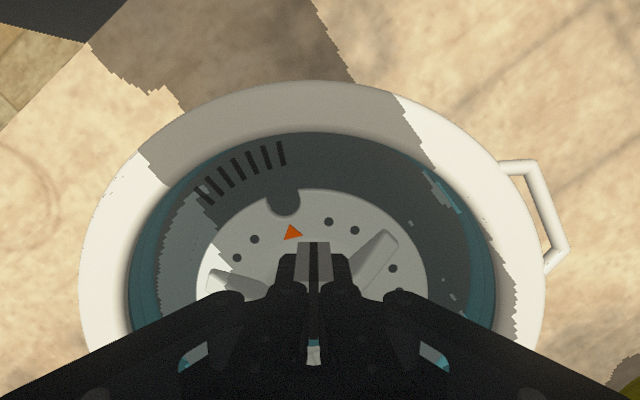

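The fingertip (313,242) is in the sector between the vane at right (372,265) and the one at left (235,280), clear of both and in line with the triangle (293,232). I'll lower 2.5 mm, then circle clockwise.

```bash
python3 -m jog '[[0,0,0.0025,0,0,0,0],[-0.0003,0.0053,0,0,0,0.12,0],[-0.0003,0.0053,0,0,0,0.12,0],[-0.0003,0.0053,0,0,0,0.12,0],[-0.0003,0.0053,0,0,0,0.12,0]]'
python3 -m jog '[[-0.0003,0.0053,0,0,0,0.12,0],[-0.0003,0.0053,0,0,0,0.12,0],[-0.0003,0.0053,0,0,0,0.12,0],[-0.0003,0.0053,0,0,0,0.12,0],[-0.0003,0.0053,0,0,0,0.12,0]]'
python3 -m jog '[[-0.0003,0.0053,0,0,0,0.12,0],[-0.0003,0.0053,0,0,0,0.12,0],[-0.0003,0.0053,0,0,0,0.12,0],[-0.0003,0.0053,0,0,0,0.12,0],[-0.0003,0.0053,0,0,0,0.12,0]]'
```

```text
time_s: 4.3
eef_pos: [458.6, 68.8, 76.8]
ee_rot: [0.0, 0.552, 0.834, 0.0]
force: [-0.9, 0.6, 0.2]
grip_width: 0.002
grip_force: 0.0
time_s: 4.8
eef_pos: [484.6, 71.6, 76.8]
ee_rot: [0.0, 0.774, 0.634, 0.0]
force: [-0.3, -0.6, 0.3]
grip_width: -0.002
grip_force: 0.0
time_s: 5.3
eef_pos: [507.7, 59.2, 76.8]
ee_rot: [0.0, 0.926, 0.377, 0.0]
force: [0.2, 0.1, 0.4]
grip_width: 0.003
grip_force: 0.0
```

```bash
python3 -m jog '[[-0.0003,0.0053,0,0,0,0.12,0],[-0.0003,0.0053,0,0,0,0.12,0],[-0.0003,0.0053,0,0,0,0.12,0],[-0.0003,0.0053,0,0,0,0.12,0],[-0.0003,0.0053,0,0,0,0.12,0]]'
python3 -m jog '[[-0.0003,0.0053,0,0,0,0.12,0],[-0.0003,0.0053,0,0,0,0.12,0],[-0.0003,0.0053,0,0,0,0.12,0],[-0.0003,0.0053,0,0,0,0.12,0],[-0.0003,0.0053,0,0,0,0.12,0]]'
python3 -m jog '[[-0.0003,0.0053,0,0,0,0.12,0],[0,0,0,0,0,0,0]]'
python3 - <<'E'
from rig import eyes
import cv2
cv2.imwrite('pics/w3.png',eyes.capture('wrist')[:,:,::-1])
t=eyes.capture('top')[:,:,::-1];cv2.imwrite('pics/t3.png',t)
E
```

```text
time_s: 5.8
eef_pos: [519.7, 35.9, 76.8]
ee_rot: [0.0, 0.996, 0.086, 0.0]
force: [-0.1, -0.1, 1.2]
grip_width: -0.002
grip_force: 0.0
time_s: 6.3
eef_pos: [516.4, 9.9, 76.8]
ee_rot: [0.0, 0.977, -0.212, 0.0]
force: [-0.3, -0.3, -1.0]
grip_width: -0.0
grip_force: 0.0
time_s: 6.5
eef_pos: [513.8, 5.0, 76.7]
ee_rot: [0.0, 0.963, -0.269, 0.0]
force: [0.3, -0.1, 0.1]
grip_width: -0.002
grip_force: 0.0
```

View pics/w3.png

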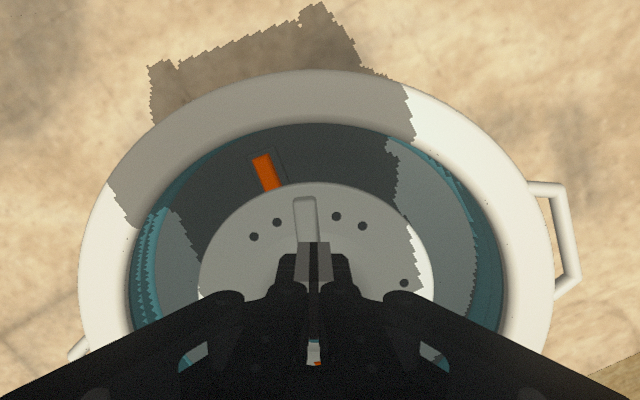

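```bash
python3 -c "
import cv2
a=cv2.imread('pics/t3.png')[165:265,255:360]
b=cv2.imread('pics/w3.png')[140:400,190:450]
cv2.imwrite('pics/t3c.png',cv2.hconcat([cv2.resize(a,(400,400),interpolation=2),cv2.resize(b,(400,400),interpolation=2)]))
from h import *
c=eyes.calibration('wrist');M=np.linalg.inv(np.array(c['mount']))
for p in [(-11,0,11),(0,0,11),(11,0,11),(11,0,0),(11,10,11)]:
  q=M[:3,:3]@np.array(p,float)+M[:3,3];print(p,(c['fx']*q[0]/q[2]+c['cx']).round(1),(c['fy']*q[1]/q[2]+c['cy']).round(1))
for a in[(305,198,63),(265,170,54),(313,360,60)]:
  q=wray(*a);d=q-np.array([476.2,28,0]);print(q.round(1),np.hypot(*d[:2]).round(1),np.degrees(np.arctan2(d[1],d[0])).round(1))
"
```

```text
(-11, 0, 11) 314.1 250.7
(0, 0, 11) 314.1 231.5
(11, 0, 11) 314.1 211.6
(11, 0, 0) 314.1 218.4
(11, 10, 11) 333.3 211.6
[5.316e+02 5.000e-01 6.300e+01] 61.8 -26.4
[553.9  12.3  54. ] 79.3 -11.4
[441.2  49.8  60. ] 41.3 148.1
```

View pics/t3c.png

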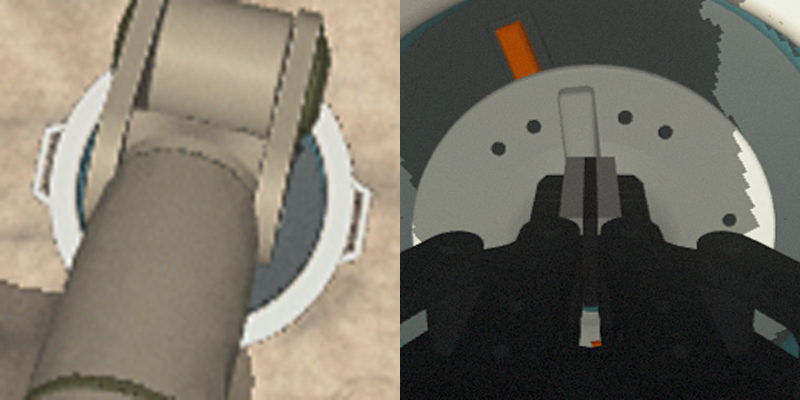

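The disc has not turned: a vane tip is still at (305,198), right behind the fingertip, and the triangle shows at (317,363). So the fingertip passed over the vanes and sits higher than I assumed. I'll go back to a clear sector and feel downward.

```bash
python3 -m jog '[[-0.0004,-0.0062,0,0,0,-0.14,0],[-0.0004,-0.0062,0,0,0,-0.14,0],[-0.0004,-0.0062,0,0,0,-0.14,0],[-0.0004,-0.0062,0,0,0,-0.14,0]]'
python3 -m jog '[[-0.0004,-0.0062,0,0,0,-0.14,0],[-0.0004,-0.0062,0,0,0,-0.14,0],[-0.0004,-0.0062,0,0,0,-0.14,0],[-0.0004,-0.0062,0,0,0,-0.14,0],[0,0,0,0,0,0,0]]'
python3 -m jog '[[0,0,0.001,0,0,0,0],[0,0,0.001,0,0,0,0],[0,0,0.001,0,0,0,0],[0,0,0,0,0,0,0]]'
python3 - <<'E'
from rig import eyes
import cv2
a=eyes.capture('wrist')[:,:,::-1];b=eyes.capture('scene')[:,:,::-1]
cv2.imwrite('pics/w4.png',a)
cv2.imwrite('pics/s4.png',cv2.hconcat([cv2.resize(b[150:270,255:375],(400,400),interpolation=2),cv2.resize(a[140:400,190:450],(400,400),interpolation=2)]))
E
```

```text
time_s: 7.0
eef_pos: [520.6, 29.6, 76.6]
ee_rot: [0.0, 1.0, 0.013, 0.0]
force: [0.2, -0.4, 0.2]
grip_width: 0.001
grip_force: 0.0
time_s: 7.5
eef_pos: [513.1, 53.3, 76.6]
ee_rot: [-0.0, 0.958, 0.287, 0.0]
force: [-0.3, -0.6, -1.1]
grip_width: 0.002
grip_force: 0.0
time_s: 7.9
eef_pos: [513.2, 52.4, 73.3]
ee_rot: [-0.0, 0.959, 0.284, -0.0]
force: [0.6, -0.6, -0.3]
grip_width: -0.002
grip_force: 0.0
```

View pics/s4.png

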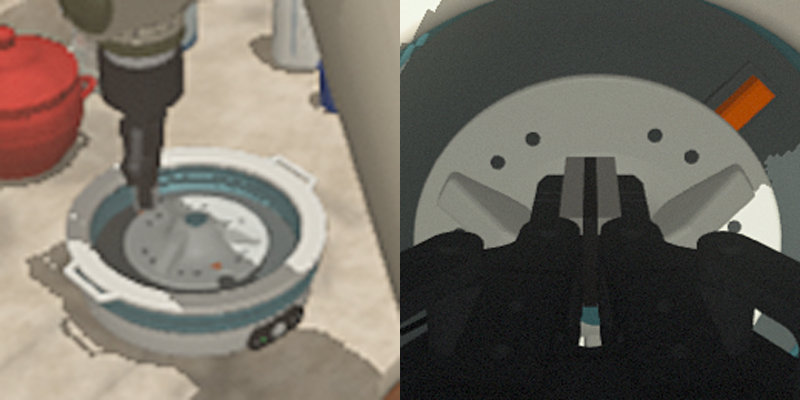

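```bash
python3 -c "
from h import *
for z in(60,65,75,85,95,105):
  u,v=pix('scene',(513.2,52.4,z));print(z,((u-255)/.3).__round__(0),((v-150)/.3).__round__(0))
for r in (62,): print(ray('scene',300,213.9,62),ray('scene',300,213.9,75))
"
```

```text
60 147.0 238.0
65 147.0 234.0
75 146.0 225.0
85 146.0 217.0
95 145.0 209.0
105 145.0 200.0
[533.7978154   23.20879361  62.        ] [522.6885188   35.61877141  75.        ]
```

The fingertip is about 90 mm up, well above the disc and about 20 mm behind where I expected it. I'll lower it carefully.

```bash
python3 -m jog '[[0,0,0.004,0,0,0,0],[0,0,0.004,0,0,0,0],[0,0,0.004,0,0,0,0],[0,0,0,0,0,0,0]]'
python3 -m jog '[[0,0,0.003,0,0,0,0],[0,0,0.003,0,0,0,0],[0,0,0.002,0,0,0,0],[0,0,0,0,0,0,0]]'
python3 - <<'E'
from rig import eyes
import cv2
a=eyes.capture('wrist')[:,:,::-1];b=eyes.capture('scene')[:,:,::-1]
cv2.imwrite('pics/s5.png',cv2.hconcat([cv2.resize(b[180:240,270:330],(400,400),interpolation=2),cv2.resize(a[140:400,190:450],(400,400),interpolation=2)]))
E
```

```text
time_s: 8.4
eef_pos: [512.9, 52.6, 60.8]
ee_rot: [-0.0, 0.959, 0.285, -0.001]
force: [-0.2, 0.4, 0.4]
grip_width: -0.002
grip_force: 0.0
time_s: 8.8
eef_pos: [513.1, 52.6, 53.2]
ee_rot: [-0.0, 0.959, 0.285, -0.0]
force: [-0.1, 0.4, -0.3]
grip_width: -0.0
grip_force: 0.0
```

View pics/s5.png

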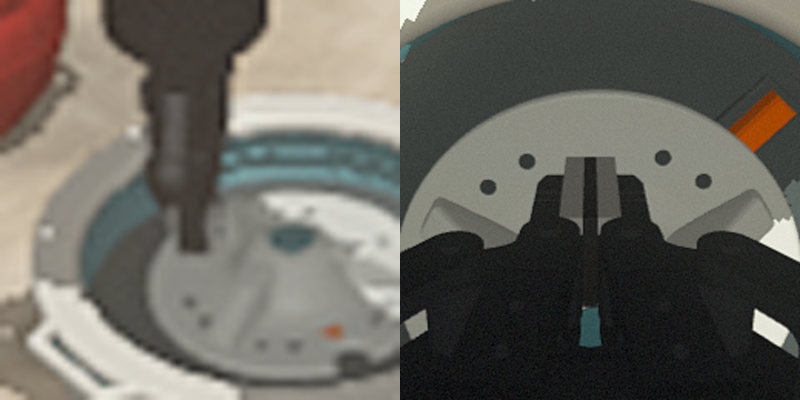

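```bash
python3 -c "
from h import *
for p in((513,52.6),(508.2,60)):
 for z in(60,66,72,78,84):print(p,z,np.round(pix('scene',(*p,z)),1))
"
```

```text
(513, 52.6) 60 [299.  221.4]
(513, 52.6) 66 [299.  219.9]
(513, 52.6) 72 [298.9 218.4]
(513, 52.6) 78 [298.8 216.9]
(513, 52.6) 84 [298.8 215.4]
(508.2, 60) 60 [298.7 223.2]
(508.2, 60) 66 [298.6 221.7]
(508.2, 60) 72 [298.5 220.2]
(508.2, 60) 78 [298.5 218.7]
(508.2, 60) 84 [298.4 217.2]
```

```bash
python3 -m jog '[[0,0,-0.027,0,0,0,0],[-0.0004,-0.006,0,0,0,-0.134,0],[-0.0004,-0.006,0,0,0,-0.134,0],[-0.0004,-0.006,0,0,0,-0.134,0],[-0.0004,-0.006,0,0,0,-0.134,0]]'
python3 -m jog '[[-0.0004,-0.006,0,0,0,-0.134,0],[-0.0004,-0.006,0,0,0,-0.134,0],[-0.0004,-0.006,0,0,0,-0.134,0],[-0.0004,-0.006,0,0,0,-0.134,0],[-0.0004,-0.006,0,0,0,-0.134,0]]'
python3 -m jog '[[-0.0004,-0.006,0,0,0,-0.134,0],[-0.0004,-0.006,0,0,0,-0.134,0],[-0.0004,-0.006,0,0,0,-0.134,0],[-0.0004,-0.006,0,0,0,-0.134,0],[-0.0004,-0.006,0,0,0,-0.134,0]]'
python3 -m jog '[[0,0,0.012,0,0,0,0],[0,0,0.012,0,0,0,0],[0,0,0,0,0,0,0]]'
```

```text
time_s: 9.4
eef_pos: [495.4, 68.6, 80.7]
ee_rot: [0.0, 0.847, 0.531, 0.0]
force: [0.4, 0.7, -0.1]
grip_width: 0.002
grip_force: 0.0
time_s: 9.9
eef_pos: [466.0, 72.0, 80.6]
ee_rot: [0.0, 0.626, 0.78, 0.0]
force: [-0.4, 0.7, -0.0]
grip_width: -0.005
grip_force: 0.0
time_s: 10.4
eef_pos: [440.8, 56.5, 80.7]
ee_rot: [0.0, 0.334, 0.942, 0.0]
force: [-0.6, -0.1, -0.4]
grip_width: -0.002
grip_force: 0.0
time_s: 10.7
eef_pos: [440.2, 56.7, 55.7]
ee_rot: [-0.001, 0.337, 0.941, -0.0]
force: [0.2, -0.8, 1.8]
grip_width: -0.001
grip_force: 0.0
```

Now lower in small steps, checking the force.

```bash
python3 -m jog '[[0,0,0.003,0,0,0,0],[0,0,0.002,0,0,0,0],[0,0,0.002,0,0,0,0],[0,0,0,0,0,0,0]]'
python3 -m jog '[[0,0,0.002,0,0,0,0],[0,0,0.002,0,0,0,0],[0,0,0,0,0,0,0]]'
python3 -c "
from rig import sense
print(sense()['force'],sense()['eef_pos'])"
```

```text
time_s: 11.1
eef_pos: [440.9, 56.6, 49.5]
ee_rot: [0.0, 0.337, 0.941, 0.0]
force: [-0.5, -0.0, 0.5]
grip_width: 0.001
grip_force: 0.0
time_s: 11.4
eef_pos: [440.8, 56.6, 45.3]
ee_rot: [-0.0, 0.337, 0.941, -0.0]
force: [0.3, -0.4, 0.5]
grip_width: 0.004
grip_force: 0.0
[ 0.25173749 -0.42378524  0.49809847] [440.79038741  56.61705256  45.25673513]
```

```bash
cat >> h.py <<'E'
import cv2
def blobs(n='wrist'):
    a=eyes.capture(n);hsv=cv2.cvtColor(np.ascontiguousarray(a),cv2.COLOR_RGB2HSV)
    m=cv2.inRange(hsv,(5,170,80),(16,255,255))
    k,_,st,ce=cv2.connectedComponentsWithStats(m)
    for i in range(1,k):
        if st[i,4]<8: continue
        q=(wray(*ce[i],58) if n=='wrist' else ray(n,*ce[i],58))-np.array([476.2,28,0])
        if np.hypot(*q[:2])<100: print(n,st[i,4],ce[i].round(0),'r',np.hypot(*q[:2]).round(1),'th',np.degrees(np.arctan2(q[1],q[0])).round(1))
E
python3 -c "
from h import *
blobs();blobs('scene')"
python3 -m jog '[[-0.0003,0.0053,0,0,0,0.12,0],[-0.0003,0.0053,0,0,0,0.12,0],[-0.0003,0.0053,0,0,0,0.12,0],[-0.0003,0.0053,0,0,0,0.12,0],[-0.0003,0.0053,0,0,0,0.12,0]]'
python3 -m jog '[[-0.0003,0.0053,0,0,0,0.12,0],[0,0,0,0,0,0,0]]'
python3 -c "
from h import *
blobs();blobs('scene')"
```

```text
time_s: 12.0
eef_pos: [462.4, 71.3, 45.4]
ee_rot: [-0.001, 0.602, 0.798, -0.0]
force: [-2.4, 0.8, -0.0]
grip_width: -0.002
grip_force: 0.9
time_s: 12.2
eef_pos: [468.1, 72.5, 45.4]
ee_rot: [-0.0, 0.648, 0.762, 0.0]
force: [-1.1, -0.2, 0.7]
grip_width: 0.001
grip_force: 0.3
wrist 198 [255. 278.] r 42.8 th 141.5
wrist 22 [447. 368.] r 70.3 th -6.5
```

```bash
python3 -m jog '[[-0.0003,0.0053,0,0,0,0.12,0],[-0.0003,0.0053,0,0,0,0.12,0],[-0.0003,0.0053,0,0,0,0.12,0],[-0.0003,0.0053,0,0,0,0.12,0],[-0.0003,0.0053,0,0,0,0.12,0]]'
python3 -m jog '[[-0.0003,0.0053,0,0,0,0.12,0],[-0.0003,0.0053,0,0,0,0.12,0],[-0.0003,0.0053,0,0,0,0.12,0],[-0.0003,0.0053,0,0,0,0.12,0],[-0.0003,0.0053,0,0,0,0.12,0]]'
python3 -c "
from h import *
blobs()"
```

```text
time_s: 12.8
eef_pos: [493.9, 69.1, 45.6]
ee_rot: [-0.0, 0.844, 0.536, 0.0]
force: [0.9, 3.5, -0.1]
grip_width: -0.002
grip_force: 1.2
time_s: 13.3
eef_pos: [513.8, 51.3, 45.8]
ee_rot: [0.0, 0.965, 0.263, 0.001]
force: [1.7, 2.0, 0.3]
grip_width: -0.002
grip_force: 1.3
wrist 936 [426. 218.] r 78.2 th -9.6
wrist 197 [258. 273.] r 42.7 th 70.6
```

```bash
python3 -m jog '[[-0.0003,0.0053,0,0,0,0.12,0],[-0.0003,0.0053,0,0,0,0.12,0],[-0.0003,0.0053,0,0,0,0.12,0],[-0.0003,0.0053,0,0,0,0.12,0],[-0.0003,0.0053,0,0,0,0.12,0]]'
python3 -m jog '[[-0.0003,0.0053,0,0,0,0.12,0],[-0.0003,0.0053,0,0,0,0.12,0],[-0.0003,0.0053,0,0,0,0.12,0],[-0.0003,0.0053,0,0,0,0.12,0],[0,0,0,0,0,0,0]]'
python3 -c "
from h import *
blobs()"
```

```text
time_s: 13.85
eef_pos: [520.1, 25.6, 45.9]
ee_rot: [0.0, 0.999, -0.033, 0.001]
force: [3.7, -0.0, 0.9]
grip_width: -0.001
grip_force: 1.3
time_s: 14.35
eef_pos: [513.4, 5.2, 45.8]
ee_rot: [0.0, 0.963, -0.269, 0.001]
force: [1.2, -0.5, 0.8]
grip_width: 0.0
grip_force: 0.7
wrist 922 [258. 184.] r 78.6 th -12.6
wrist 201 [260. 262.] r 44.6 th 3.5
```

```bash
python3 -m jog '[[-0.0003,0.0053,0,0,0,0.12,0],[-0.0003,0.0053,0,0,0,0.12,0],[0,0,0,0,0,0,0]]'
python3 - <<'E'
from h import *
blobs()
a=eyes.capture('wrist')[:,:,::-1]
cv2.imwrite('pics/w6.png',cv2.resize(a[140:320,180:420],(800,600),interpolation=2))
E
```

```text
time_s: 14.7
eef_pos: [506.6, -2.7, 45.7]
ee_rot: [0.0, 0.924, -0.382, 0.0]
force: [1.3, -0.4, 1.1]
grip_width: -0.002
grip_force: 0.7
wrist 1356 [228. 207.] r 74.2 th -13.6
wrist 197 [261. 260.] r 45.0 th -11.7
```

View pics/w6.png

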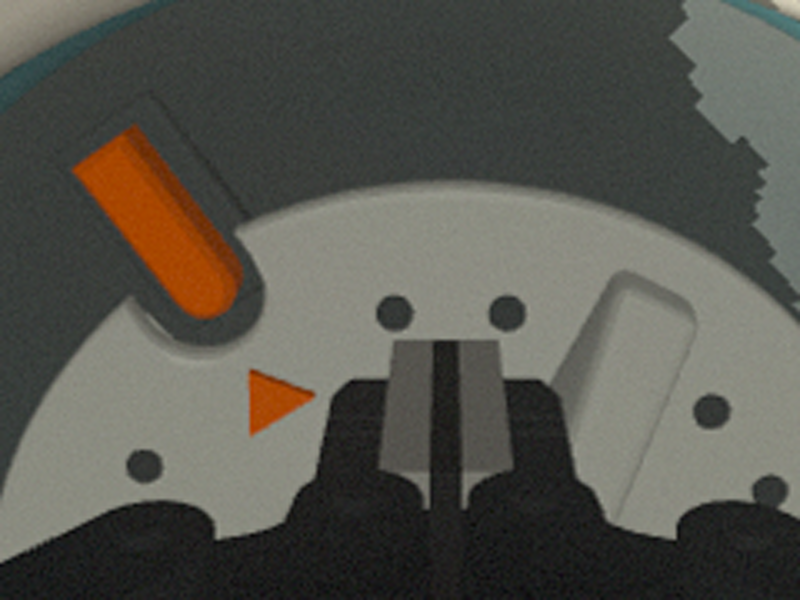

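```bash
python3 -c "
from h import *
for n,u,v,z in[('lugL out',75,170,54),('lug top right out',118,135,54),('lug bot right out',136,125,44),('lugend',205,315,54),('notchL',130,297,59.5),('notchR',238,232,59.5),('notch in',205,355,59.5),('tri',271,402,59.5),('vane tip',655,285,63)]:
  q=wray(180+u/3.333,140+v/3.333,z)-np.array([476.2,28,0]);r=np.hypot(*q[:2]);th=np.arctan2(q[1],q[0]);b=np.radians(-11.5);print(n,'r',r.round(1),'th',np.degrees(th).round(1),'lat',(r*np.sin(th-b)).round(1))
"
```

```text
lugL out r 86.3 th -8.9 lat 3.9
lug top right out r 87.0 th -14.1 lat -4.0
lug bot right out r 86.3 th -13.8 lat -3.5
lugend r 59.4 th -9.9 lat 1.6
notchL r 68.5 th -6.1 lat 6.5
notchR r 68.6 th -20.9 lat -11.3
notch in r 55.8 th -8.5 lat 3.0
tri r 45.0 th -12.2 lat -0.5
vane tip r 63.0 th -71.0 lat -54.3
```

The orange lug lies inside the U notch in the crop: lug about (205,300), notch edges at (130,300) and (242,232). The measured offset is about 1–2°, within the 4° of play. I'll back off, lift and go over the hub.

```bash
python3 -m jog '[[0,-0.004,0,0,0,0,0],[0,0,-0.02,0,0,0,0],[0,0,-0.03,0,0,0,0],[0,0,0,0,0,0,0]]'
python3 -m jog '[[-0.022,0.002,0,0,0,0,0],[-0.021,0.002,0,0,0,0,0],[0,0,0.01,0,0,0,0],[0,0,0,0,0,0,0]]'
python3 -c "
from h import *
blobs()"
```

```text
time_s: 15.2
eef_pos: [511.1, 0.4, 98.4]
ee_rot: [-0.0, 0.924, -0.382, 0.002]
force: [-0.2, -0.3, -0.9]
grip_width: 0.004
grip_force: 0.0
time_s: 15.6
eef_pos: [475.6, 28.2, 84.1]
ee_rot: [0.0, 0.924, -0.382, -0.001]
force: [0.5, -0.1, 0.5]
grip_width: 0.002
grip_force: 0.0
wrist 968 [239. 109.] r 73.7 th -12.9
wrist 138 [268. 153.] r 46.6 th -12.9
```

```bash
python3 -m jog '[[0,0,0.008,0,0,0,0],[0,0,0.006,0,0,0,0],[0,0,0,0,0,0,0]]'
python3 -m jog '[[0,0,0.002,0,0,0,0],[0,0,0.002,0,0,0,0],[0,0,0,0,0,0,0]]'
python3 -m jog '[[0,0,0.0015,0,0,0,0],[0,0,0.0015,0,0,0,0],[0,0,0,0,0,0,0]]'
```

```text
time_s: 15.95
eef_pos: [475.8, 27.7, 70.4]
ee_rot: [0.0, 0.924, -0.383, -0.001]
force: [-0.1, 0.4, -0.2]
grip_width: -0.002
grip_force: 0.0
time_s: 16.25
eef_pos: [476.2, 27.8, 67.3]
ee_rot: [0.0, 0.924, -0.383, -0.0]
force: [-0.1, -0.1, 0.6]
grip_width: 0.002
grip_force: 0.0
time_s: 16.55
eef_pos: [476.1, 27.9, 64.3]
ee_rot: [0.0, 0.924, -0.383, -0.0]
force: [-0.3, 0.7, 0.3]
grip_width: 0.001
grip_force: 0.0
```

```bash
python3 -m jog '[[0,0,0.0015,0,0,0,0],[0,0,0,0,0,0,0]]'
python3 -m jog '[[0,0,0.0015,0,0,0,0],[0,0,0,0,0,0,0]]'
```

```text
time_s: 16.75
eef_pos: [476.2, 27.8, 62.9]
ee_rot: [0.0, 0.924, -0.383, -0.0]
force: [0.9, 0.2, 1.4]
grip_width: -0.002
grip_force: 0.0
time_s: 16.95
eef_pos: [476.1, 27.9, 61.3]
ee_rot: [0.0, 0.924, -0.383, -0.0]
force: [-0.7, -0.1, 0.1]
grip_width: 0.002
grip_force: 0.0
```

```bash
python3 -m jog '[[0,0,0.0015,0,0,0,0],[0,0,0,0,0,0,0]]' | grep -E 'eef|force'
python3 -m jog '[[0,0,0.0015,0,0,0,0],[0,0,0,0,0,0,0]]'| grep -E 'eef|force'
python3 -m jog '[[0,0,0.0015,0,0,0,0],[0,0,0,0,0,0,0]]'| grep -E 'eef|force'
```

```text
eef_pos: [476.3, 27.8, 60.1]
force: [-1.0, 0.7, 2.1]
grip_force: 1.0
eef_pos: [476.3, 27.8, 58.5]
force: [-1.0, 0.1, 2.8]
grip_force: 1.4
eef_pos: [476.3, 27.8, 56.9]
force: [-0.9, -0.2, 1.7]
grip_force: 1.2
```

```bash
python3 -m jog '[[0,0,0.0015,0,0,0,0],[0,0,0.0015,0,0,0,0],[0,0,0,0,0,0,0]]' | grep -E 'eef|force'
python3 -m jog '[[0,0,0.0015,0,0,0,0],[0,0,0,0,0,0,0]]'| grep -E 'eef|force'
python3 -m jog '[[0,0,0.001,0,0,0,0],[0,0,0,0,0,0,0]]'| grep -E 'eef|force'
python3 -c "
from h import *
blobs()"
```

```text
eef_pos: [476.2, 27.8, 53.8]
force: [-0.4, -0.1, 2.2]
grip_force: 0.7
eef_pos: [476.3, 27.8, 52.3]
force: [-0.6, -0.0, 2.6]
grip_force: 0.8
eef_pos: [476.2, 27.8, 51.4]
force: [-0.7, 1.0, 2.6]
grip_force: 1.2
wrist 1416 [225. 113.] r 72.9 th -13.0
wrist 192 [262. 161.] r 46.6 th -15.1
```

```bash
for i in 1; do python3 -m jog '[[0,0,0.001,0,0,0,0],[0,0,0,0,0,0,0]]' | grep -E 'eef|force'
python3 -m jog '[[0,0,0.001,0,0,0,0],[0,0,0,0,0,0,0]]'| grep -E 'eef|force'; done
python3 -c "
from h import *
a=eyes.capture('wrist')[:,:,::-1];cv2.imwrite('pics/w7.png',cv2.resize(a[70:250,180:420],(800,600),interpolation=2))"
```

```text
eef_pos: [476.4, 27.8, 51.1]
force: [-3.6, -0.3, 11.8]
grip_force: 5.6
eef_pos: [476.6, 27.8, 51.0]
force: [-8.5, 1.2, 21.8]
grip_force: 10.8
```

View pics/w7.png

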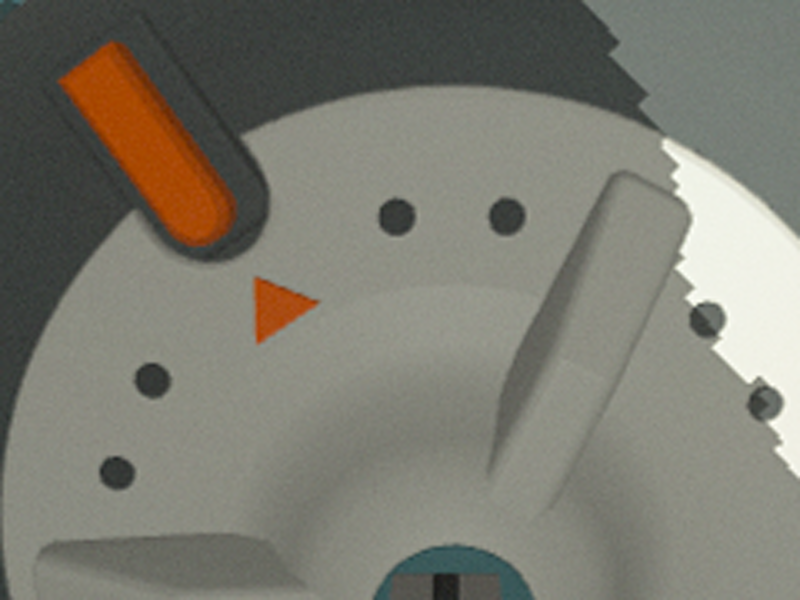

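The lug now stands inside the notch at (180,200), with the disc low around it. The press met a firm stop (22 N) after about 10 mm of travel. I'll lift off and check.

```bash
python3 -m jog '[[0,0,-0.004,0,0,0,0],[0,0,-0.02,0,0,0,0],[0,0,-0.04,0,0,0,0],[0,0,-0.04,0,0,0,0],[0,0,0,0,0,0,0]]'
python3 - <<'E'
from h import *
a=eyes.capture('wrist')
blobs()
E
```

```text
time_s: 19.25
eef_pos: [478.5, 27.5, 157.8]
ee_rot: [-0.001, 0.924, -0.383, 0.004]
force: [1.4, -0.5, -0.1]
grip_width: 0.003
grip_force: 0.0
wrist 501 [260. 110.] r 71.5 th -12.7
wrist 68 [282. 140.] r 45.0 th -14.8
```

```bash
python3 -m jog '[[0,0,-0.03,0,0,0,0],[0,0,0,0,0,0,0],[0,0,0,0,0,0,0]]'
python3 -c "
from rig import finish_job
print(finish_job())"
```

```text
time_s: 19.65
eef_pos: [475.8, 27.9, 182.2]
ee_rot: [0.0, 0.924, -0.383, -0.001]
force: [-0.2, -0.6, -0.6]
grip_width: -0.002
grip_force: 0.0
the job is handed in; nothing more can be done
None
```

I pushed the disc clockwise until its notch was over the lug, pressed it down about 10 mm to a firm stop (22 N), lifted clear and handed the job in at 19.7 s; I judged it home by the stop and the travel, not by a direct height measurement.

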